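Stir up the polishing chips

TASK

The polishing chips have settled along the wall of the dark steel pot. Take the paddle out through the open front of the blue fork, lower its blade into the bare middle of the pot and stir round until every chip has been shifted from where it lay, then hang the paddle back in the fork. Keep all chips in the pot, do not touch them with the fingers, do not push the pot away and leave the punch block, the hammer and the white roll alone.

Things in the scene. Friction and masses are not known exactly. Their poses are not given: they have to be found in the camera images.
- pot: Open round dark steel pot, loose on a grippy foot, 2 kg: outer radius 80, inner radius 75, 70 high, inner floor 8 above the bench; two small loop handles reach 104 from the axis at 52 height. Origin: centre of its underside, z up.
- pot_in (a point): Centre of the pot's inner floor (8 above the pot's origin).
- rack: Blue steel stand, fixed. On top a level fork, upper face 140 above the bench, 10 thick, with a slot 24 wide. Origin: on the bench below the hanging place. Its -x points out of the slot's open front: slot from x -35 (open) to 30 (closed), prongs out to y +-42. Base plate 12 thick, x -30 to 100, y +-60; post at x 65 to 85; nothing rises above the fork.
- rack_slot (a point): The hanging place: centre line of the slot at the height of the fork's upper face.
- stirrer: Paddle, 188 long, 0.2 kg, hung by its flange. Origin: centre of the flange's underside, z up. Flange: steel, diameter 44, z 0 to 8. Wooden square handle 28 x 28 (faces along its x and y), z 8 to 68. Steel shaft, diameter 14, down to an orange cross-shaped blade (two plates 50 wide, 10 thick, along x and y), z -75 to -120, too wide to lift up through the slot.
- stirrer_handle (a point): Middle of the wooden handle, 38 above the stirrer's origin: where to grip, from above.
- stirrer_tip (a point): Centre of the blade's lower edge, 120 below the stirrer's origin.
- chip1: Green glazed polishing chip, slippery: upright round slug of diameter 26, 22 high, 25 g, on the pot's floor near its wall. Origin: centre of its underside.
- chip2: Green glazed polishing chip, slippery: upright round slug of diameter 26, 22 high, 25 g, on the pot's floor near its wall. Origin: centre of its underside.
- chip3: Green glazed polishing chip, slippery: upright round slug of diameter 26, 22 high, 25 g, on the pot's floor near its wall. Origin: centre of its underside.
- chip4: Yellow glazed polishing chip, slippery: upright round slug of diameter 26, 22 high, 25 g, on the pot's floor near its wall. Origin: centre of its underside.
- chip5: Yellow glazed polishing chip, slippery: upright round slug of diameter 26, 22 high, 25 g, on the pot's floor near its wall. Origin: centre of its underside.
- chip6: Yellow glazed polishing chip, slippery: upright round slug of diameter 26, 22 high, 25 g, on the pot's floor near its wall. Origin: centre of its underside.
- punch_block: Bystander: blue block of steel punches, 50 x 50 x 67 high, loose, stands between pot and rack. Origin: centre of its underside.
- hammer: Bystander: hammer with a 220 yellow handle along x and a dark head 100 wide and 40 high at x 100, loose. Origin: in the handle, at bench height.
- tape_roll: Bystander: white roll, outer diameter 100, 25 high, loose. Origin: centre of its underside.

How it is judged:
By the outcome, as a careful person would: the job done as asked, in the order asked, and still so for the second after the job is handed in, with the robot touching nothing.
It also fails if it takes over 72 s, if anything falls off the work surface, if the arm or the gripper's body presses on something with over 40 N, if the wrist force passes 120 N, or if a joint passes its speed limit or range.

ROBOT

A 7-joint arm with a two-finger parallel gripper is mounted at the origin on the work surface. World frame = base frame: x ahead of the robot, y to its left, z up, the work surface at z = 0. Lengths are in m, angles in rad, forces in N, time in s.
With the tool pointing down it reaches from about 0.425 to 0.825 m from the base axis. Payload 3.6 kg.
Tool frame: the origin (TCP) lies midway between the tips of the shut fingers; the grasp point (between the pads) lies 19 mm behind it (arm.hold_point_z is the distance from the TCP to the grasp point, in m); z points along the fingers, y is the line along which they close (so a half turn about z gives the same grasp; the last joint's range is limited). The gripper opens to 85 mm and grips with 20 to 120 N. Pads are 22 mm wide; open, the fingers measure 114 mm over their backs; the gripper's body (76 mm by 85 mm) begins 54 mm behind the grasp point. The pads swing forward as they close: fully open they stand 13 mm farther back than shut.
Start: joints at [-1.139, 0.615, -0.013, 1.423, 0.008, 1.103, -0.04], TCP at [0.288, 0.583, 0.203] pointing down, gripper open.
Joint ranges: [-3.12, 3.12], [-0.3, 2.06], [-1.34, 1.32], [0.26, 2.42], [-1.36, 4.5], [0.01, 1.98], [-2.84, 2.84]. Speed limits (rad/s): [2.79, 2.79, 3.14, 3.14, 3.14, 3.14, 3.14].

INTERFACE

Orientations are given as a unit quaternion [x, y, z, w].
In Python, from plant import arm, cams, finish_job gives the robot as it stands.
- The arm moves only by the shell command python3 -m inch 'ROWS' [OPENING]. ROWS is JSON, one flat list of numbers, 4 for each row, row after row: the shift along the tool's x, y, z in units of 250 mm (1.0 is 250 mm), then the turn about the tool's z in units of 0.5 rad (1.0 is 0.5 rad). A call has 1 to 5 rows; each row is the pose to reach, as a shift and turn from the pose commanded when the call began, along the tool's axes at that moment; what a row does not reach only later rows make up. A row lasts 1/12 s, in which the tool goes at most 41.7 mm and 7.16 degrees, less where a joint would pass 70% of its speed; a pose out of reach is approached as far as the arm can. A call with a number of a shift or a turn outside -1 to 1 is refused whole. A call with a gripper value outside its range is refused whole. OPENING is the opening, from -1 (shut) to 1 (fully open), set as the call begins (- or left out, the last holds). The fingers move at their own pace and stop on an object; the grip force is fixed at half the most. Time passes only in rows, so rows that repeat a pose let the fingers close. It gives the time, the measured TCP pose, the force, the opening and the grip force at its end, in the units of the state.
- arm.read_state(): the state, without advancing time (a new reading comes with each control period).
- cams.grab_frame(name): name is "side" or "top" or "wrist"; returns the picture (400x640x3 uint8, red, green, blue); there is no depth.
- cams.camera_info(name): a dict with "K" (3x3 intrinsics, pixels), "world_from_camera" (4x4, takes a point from camera to world coordinates). Camera axes: x right, y up, looking along -z (the intrinsics and any distortion apply to the point x, -y, -z); pixel columns grow to the right and rows downward; lengths in m; the calibration is good to about 2 mm. A picture is of the moment at which its call begins: read the wrist's pose just before it. camera_info takes no time and is no camera call; for the wrist camera it gives the pose at the moment of the call.
- finish_job(): hands the job in; it is judged then, once.
Trained networks look in the newest picture that a camera, given by its name, has taken for a name from the list of things; names that differ only in an ending like _2 or _b are one class to them, and where a whole thing is asked for, a point or a joint stands for the part that bears it (a point fixed in the world has none). Each returns a list of dicts, best first, with "confidence" (0 to 1); they miss things now and then, are a little off and sometimes report something else, mostly with a low value. They report only what shows in the picture. A call takes as long as a camera call.
- cams.masks_of(name, camera): "pixels" (400x640 bool, what is visible of it) and "extent" ([left, top, right, bottom] in pixels, round what is visible of it).
- cams.pinpoint(name, camera): "xy" ([column, row] in pixels: a listed point, or the origin of a listed thing).
The state is a dict: "time_s": time; "q": joint angles; "joint_velocities": joint speeds; "effort": joint torques, N m; "tcp_pos": TCP position; "ee_rot": TCP orientation; "wrist_force": force on the tool from outside, world axes, zero at the start; "wrist_torque": the same for the moment, N m; "finger_gap": finger opening in m; "gripper_force": force on a finger pad.
Only numpy, scipy, OpenCV 4.12 (cv2) and the standard library are available. Lean on these libraries where they do the work, as an engineer would, in place of code of your own. Each camera call takes 0.05 s, during which the arm holds its last target. There are 200 camera calls.

## Working session

There is one attempt and no reset: what is moved stays moved. The work goes in short steps, Python scripts to look and compute and a shell command to move; the robot and the scene stay as the last step left them, time stands still between calls to the robot, and variables do not carry over. Pictures are saved under pics/ and viewed, at most 13 in all, crops included, and the job is handed in when it is done.

```bash
ls; mkdir -p pics; cat > h.py <<'E'
import numpy as np, cv2
from plant import arm, cams
def ray(cam,px):
    i=cams.camera_info(cam);K=np.array(i["K"]);T=np.array(i["world_from_camera"])
    d=np.linalg.inv(K)@[px[0],px[1],1.0]; d=T[:3,:3]@(d*[1,-1,-1]); return T[:3,3],d
def onz(cam,px,z):
    o,d=ray(cam,px); return o+d*(z-o[2])/d[2]
def save(cam,f):
    im=cams.grab_frame(cam); cv2.imwrite("pics/"+f,im[:,:,::-1]); return im
E
python3 - <<'E'
from h import *
np.set_printoptions(precision=4,suppress=True)
s=arm.read_state();print(s["time_s"],s["tcp_pos"],s["ee_rot"],arm.hold_point_z)
Z=dict(pot=0,pot_in=.008,rack=0,rack_slot=.14,stirrer=.14,stirrer_handle=.178,stirrer_tip=.02,chip1=.008,chip4=.008,punch_block=0,hammer=0,tape_roll=0)
for c in("side","top"):
    save(c,c+"0.png");i=cams.camera_info(c);print(c,np.array(i["world_from_camera"])[:3,3],i.keys())
    for n,z in Z.items():
        for r in cams.pinpoint(n,c)[:6]:
            if r["confidence"]>.2: print(n,round(r["confidence"],2),np.round(r["xy"],1),onz(c,r["xy"],z)[:2])
E
```

```text
pics
0.0 [0.2875 0.582  0.2014] [ 0.2274  0.9738 -0.0012 -0.0003] 0.0187
side [ 0.2546 -0.4591  0.8738] dict_keys(['K', 'world_from_camera'])
pot 0.83 [271.2 211. ] [0.5602 0.2018]
pot_in 0.56 [272.1 211.9] [0.5578 0.1913]
rack 0.93 [351.5 312.3] [ 0.5587 -0.1821]
rack_slot 0.85 [355.3 284.8] [ 0.5553 -0.1824]
stirrer 0.9 [358.5 281.5] [ 0.5659 -0.1802]
stirrer 0.58 [353.3 284.4] [ 0.5524 -0.1793]
stirrer 0.38 [270.9 193.2] [0.541  0.1479]
stirrer_handle 0.7 [358.2 274.4] [ 0.5596 -0.1815]
stirrer_tip 0.75 [192.9 181.8] [0.4133 0.4255]
stirrer_tip 0.68 [353.6 310.2] [ 0.5591 -0.1871]
chip1 0.62 [289.8 214.1] [0.5961 0.1548]
chip1 0.59 [253.9 207.6] [0.5219 0.2361]
chip1 0.52 [287.9 198.3] [0.6242 0.21  ]
chip1 0.5 [263.4 196.8] [0.5663 0.2573]
chip1 0.45 [272.9 213.3] [0.5571 0.1854]
chip1 0.41 [274.4 193.9] [0.5998 0.2485]
chip4 0.62 [289.8 214.1] [0.5961 0.1548]
chip4 0.59 [253.9 207.6] [0.5219 0.2361]
chip4 0.52 [287.9 198.3] [0.6242 0.21  ]
chip4 0.5 [263.4 196.8] [0.5663 0.2573]
chip4 0.45 [272.9 213.3] [0.5571 0.1854]
chip4 0.41 [274.4 193.9] [0.5998 0.2485]
hammer 0.95 [372.3 
[... 580 characters left out ...]
0.61 [342.2 238.7] [0.5167 0.0122]
chip1 0.55 [282.3 208.9] [0.6205 0.2096]
chip1 0.5 [298.  212.8] [0.6064 0.1574]
chip1 0.47 [300.8 220.1] [0.5818 0.1484]
chip1 0.46 [400.4 222.6] [ 0.5669 -0.1849]
chip1 0.41 [275.5 234.5] [0.5355 0.2332]
chip1 0.39 [273.  219.1] [0.587 0.241]
chip4 0.55 [282.3 208.9] [0.6205 0.2096]
chip4 0.5 [298.  212.8] [0.6064 0.1574]
chip4 0.47 [300.8 220.1] [0.5818 0.1484]
chip4 0.46 [400.4 222.6] [ 0.5669 -0.1849]
chip4 0.41 [275.5 234.5] [0.5355 0.2332]
chip4 0.39 [273.  219.1] [0.587 0.241]
punch_block 0.51 [342.8 239.1] [0.5159 0.0092]
hammer 0.92 [338.1 154.9] [0.8022 0.0184]
hammer 0.28 [280.1 237. ] [0.5271 0.2187]
tape_roll 0.65 [208.6 273.1] [0.4127 0.4561]
```

```bash
cd pics; python3 -c "
import cv2;a=cv2.imread('side0.png');b=cv2.imread('top0.png');cv2.imwrite('both0.png',cv2.resize(cv2.vconcat([a,b]),(480,600),interpolation=cv2.INTER_AREA))"
```

```text
(no output)
```

View pics/top0.png

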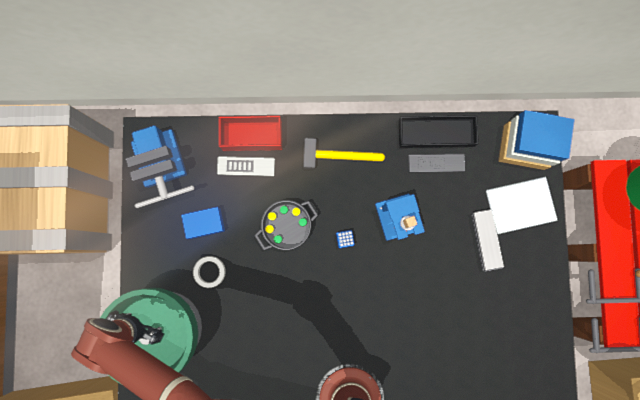

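View pics/side0.png

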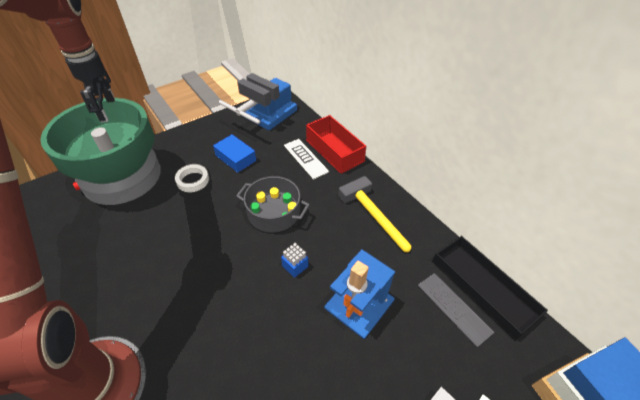

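The top view shows the pot at about (286,224), its six chips on a ring round it, the punch block at (345,239), the rack at about (400,216) with the handle at (408,222), the hammer at (345,155) and the roll at (209,272). The side view shows the orange blade hanging on the camera side at (352,303). Next I zoom in for the rack's yaw.

```bash
python3 - <<'E'
from h import *
a=cv2.imread('pics/top0.png')[180:255,360:440];b=cv2.imread('pics/side0.png')[245:345,310:410]
cv2.imwrite('pics/z1.png',cv2.hconcat([cv2.resize(a,(400,400),interpolation=cv2.INTER_CUBIC),cv2.resize(b,(400,400),interpolation=cv2.INTER_CUBIC)]))
for c in("top","side"):
    im=cams.grab_frame(c)
    r=cams.masks_of("rack",c)
    for q in r[:1]:
        m=q["pixels"].astype(np.uint8);print(c,q["confidence"],m.sum(),q["extent"])
        p=np.argwhere(m)[:,::-1]
        for z in (.012,.14): 
            w=np.array([onz(c,x,z)[:2] for x in p]).astype(np.float32)
            bx=cv2.minAreaRect(w);print(z,bx);print(cv2.boxPoints(bx))
E
```

```text
top 0.96 1438 [374.1, 194.4, 422.5, 241.0]
0.012 ((0.585141658782959, -0.18295449018478394), (0.13950926065444946, 0.13758209347724915), 15.213890075683594)
[[ 0.4997794  -0.1348796 ]
 [ 0.5358841  -0.26763985]
 [ 0.6705039  -0.23102938]
 [ 0.63439924 -0.09826913]]
0.14 ((0.5761478543281555, -0.16149307787418365), (0.12870745360851288, 0.12692946195602417), 15.213884353637695)
[[ 0.49739492 -0.1171405 ]
 [ 0.53070414 -0.23962146]
 [ 0.6549008  -0.20584565]
 [ 0.62159157 -0.0833647 ]]
side 0.59 2989 [326.8, 249.5, 390.2, 337.2]
0.012 ((0.6128459572792053, -0.15705272555351257), (0.1970832794904709, 0.1467711329460144), 15.84359359741211)
[[ 0.49801272 -0.11335811]
 [ 0.538083   -0.2545535 ]
 [ 0.7276792  -0.20074734]
 [ 0.6876089  -0.05955195]]Traceback (most recent call last):
  File "<stdin>", line 11, in <module>
  File "h.py", line 7, in onz
    o,d=ray(cam,px); return o+d*(z-o[2])/d[2]
        ~~~^^^^^^^^
  File "h.py", line 4, in ray
    i=cams.camera_info(cam);K=np.array(i["K"]);T=np.array(i["world_from_camera"])
ValueError: time passes only in moves, steps and waits
```

View pics/z1.png

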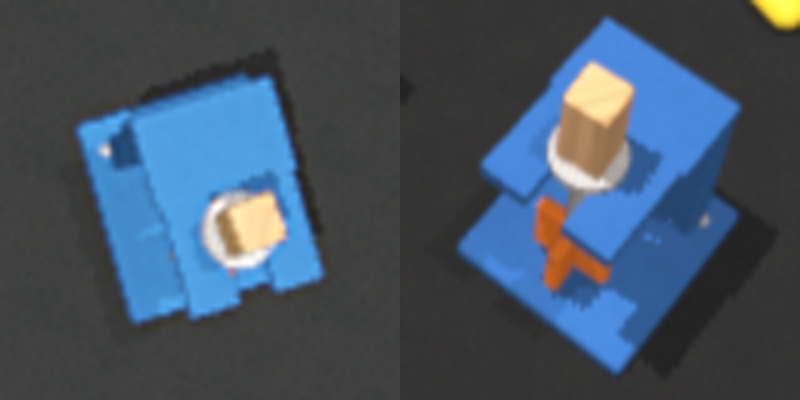

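The zoomed crop shows the rack turned about +15°, with its slot opening toward the robot at (255,290). The handle is roughly square with the rack, and the blade hangs free under the fork. I'll rise, fly over to it and turn.

```bash
python3 -m inch '[0,0,-0.4,0,0,0,-0.4,0,0,0,-0.4,0]' 1
for i in 1 ; do python3 -m inch '[-0.58,-0.57,0,0,-0.58,-0.57,0,0,-0.58,-0.57,0,0,-0.58,-0.57,0,0,-0.58,-0.57,0,0]'; done
python3 -m inch '[-0.58,-0.57,0,0,-0.58,-0.57,0,0,-0.58,-0.57,0,0,-0.58,-0.57,0,0,-0.58,-0.57,0,0]'
python3 -m inch '[-0.58,-0.57,0,0,-0.58,-0.57,0,0,-0.58,-0.57,0,0,-0.58,-0.57,0,0,-0.58,-0.57,0,0]'
python3 -m inch '[-0.58,-0.57,0,0,-0.58,-0.57,0,0,-0.58,-0.57,0,0,-0.58,-0.57,0,0,-0.58,-0.57,0,0]'
python3 -m inch '[0,0,0,0.25,0,0,0,0.5,0,0,0,0.75,0,0,0,1]'
python3 -m inch '[0,0,0,0.25,0,0,0,0.5,0,0,0,0.69,0,0,0,0.69]'
cat >> h.py <<'E'
from scipy.spatial.transform import Rotation as Ro
np.set_printoptions(precision=4,suppress=True)
def go(xyz):
    s=arm.read_state();d=Ro.from_quat(s["ee_rot"]).inv().apply(np.array(xyz)-s["tcp_pos"])/.25
    print("t",s["time_s"],"tcp",np.array(s["tcp_pos"]),"yawY",np.degrees(np.arctan2(*Ro.from_quat(s["ee_rot"]).as_matrix()[[1,0],1])),"units",d)
E
python3 - <<'E'
from h import *
go([.557,-.184,.30])
for c in("wrist",):
    save(c,c+"1.png")
    for n,z in dict(rack=0,rack_slot=.14,stirrer=.14,stirrer_handle=.178,stirrer_tip=.02).items():
        for r in cams.pinpoint(n,c)[:3]:
            print(n,round(r["confidence"],2),np.round(r["xy"],1),onz(c,r["xy"],z)[:2])
E
```

```text
time_s: 1.75
tcp_pos: [0.2889, 0.5849, 0.3088]
ee_rot: [0.227, 0.974, 0.005, 0.001]
wrist_force: [0.9, 1.3, 1.8]
finger_gap: 0.0854
gripper_force: 0.0
time_s: 2.17
tcp_pos: [0.3557, 0.3879, 0.3029]
ee_rot: [0.228, 0.974, -0.0, 0.0]
wrist_force: [0.9, -0.0, -0.2]
finger_gap: 0.0853
gripper_force: 0.0
time_s: 2.58
tcp_pos: [0.4223, 0.1958, 0.3031]
ee_rot: [0.228, 0.974, -0.0, 0.001]
wrist_force: [0.2, 0.3, -0.5]
finger_gap: 0.0857
gripper_force: 0.0
time_s: 3.0
tcp_pos: [0.489, 0.0038, 0.3031]
ee_rot: [0.228, 0.974, -0.0, 0.001]
wrist_force: [0.1, -0.2, -0.5]
finger_gap: 0.0855
gripper_force: 0.0
time_s: 3.42
tcp_pos: [0.5557, -0.1882, 0.3028]
ee_rot: [0.228, 0.974, -0.0, 0.0]
wrist_force: [1.7, 0.5, 0.7]
finger_gap: 0.0857
gripper_force: 0.0
time_s: 3.75
tcp_pos: [0.5555, -0.1854, 0.3025]
ee_rot: [0.464, 0.886, 0.0, -0.0]
wrist_force: [0.6, 0.4, 0.3]
finger_gap: 0.0856
gripper_force: 0.0
time_s: 4.08
tcp_pos: [0.5555, -0.1848, 0.3026]
ee_rot: [0.607, 0.795, -0.0, -0.0]
wrist_force: [-0.2, 0.0, 0.6]
finger_gap: 0.0853
gripper_force: 0.0
t 4.0833 tcp [ 0.5555 -0.1848  0.3026] yawY 15.23499926074391 units [0.0017 0.0065 0.0102]
rack 0.68 [323.2 159. ] [ 0.5535 -0.1837]
rack_slot 0.89 [326.3 175.2] [ 0.5566 -0.18  ]
stirrer 0.82 [329.  175.9] [ 0.5598 -0.1801]
stirrer_handle 0.74 [329.8 186.7] [ 0.5609 -0.1832]
```

View pics/wrist1.png

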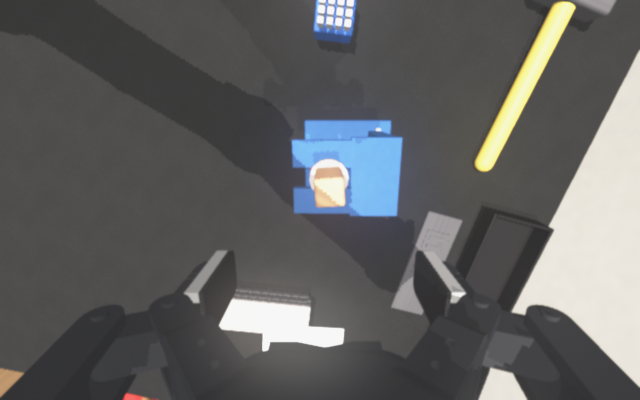

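The wrist view shows the rack square to the tool, with the fork spanning about columns 293–402 and rows 138–215. The slot opens to the left at row 177 and the handle top is at about (330,193). I'll measure both more finely.

```bash
python3 - <<'E'
from h import *
im=cv2.imread('pics/wrist1.png');c=im[125:225,280:413]
cv2.imwrite('pics/z2.png',cv2.resize(c,None,fx=6,fy=6,interpolation=cv2.INTER_CUBIC))
hsv=cv2.cvtColor(im,cv2.COLOR_BGR2HSV)
m=((hsv[...,0]>8)&(hsv[...,0]<25)&(hsv[...,1]>50)&(hsv[...,2]>190)); m[:150]=0;m[225:]=0;m[:,:280]=0;m[:,413:]=0
p=np.argwhere(m)[:,::-1]
w=np.array([onz("wrist",x,.208)[:2] for x in p],np.float32)
print(len(p),cv2.minAreaRect(w),cv2.minAreaRect(p.astype(np.float32)))
for px in((293,140),(294,213),(398,216),(402,137)): print(px,onz("wrist",px,.14)[:2])
E
```

```text
610 ((0.5576643943786621, -0.17670989036560059), (0.027228107675909996, 0.03589717671275139), 19.042753219604492) ((328.9105224609375, 186.56809997558594), (38.42502212524414, 29.941579818725586), 86.42366790771484)
(293, 140) [ 0.5112 -0.1521]
(294, 213) [ 0.5321 -0.2335]
(398, 216) [ 0.6507 -0.205 ]
(402, 137) [ 0.6249 -0.1177]
```

View pics/z2.png

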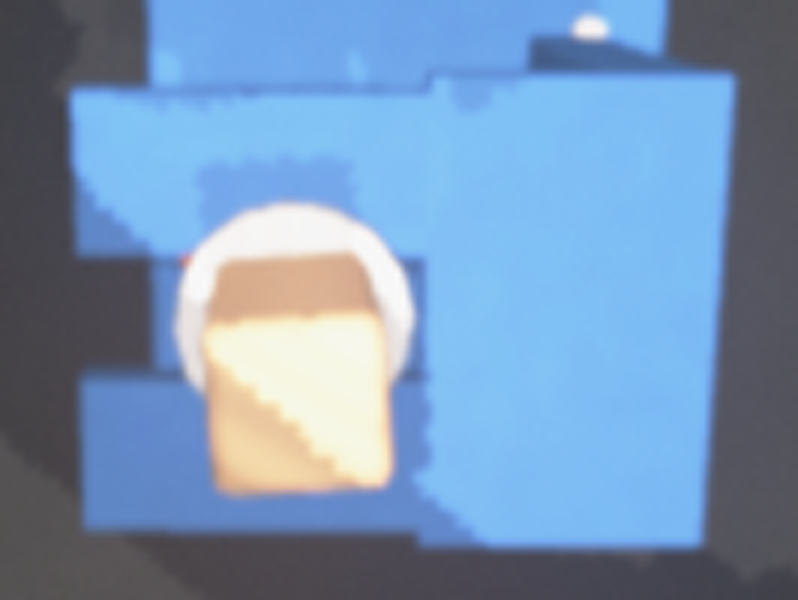

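The zoom shows the slot edges at crop rows 256 and 377, the front at columns 70–85, the flange round (295,320), and the handle top at corners (207,325), (382,315), (393,488) and (217,493). The handle is turned only slightly from the rack.

```bash
python3 - <<'E'
from h import *
f=lambda u,v,z: onz("wrist",(u/6+280-.4,v/6+125-.4),z)[:2]
H=[f(207,325,.208),f(382,315,.208),f(393,488,.208),f(217,493,.208)]
print("handle",np.mean(H,0),[(np.linalg.norm(d),np.degrees(np.arctan2(d[1],d[0]))) for d in np.diff(H+H[:1],axis=0)])
A,B=f(72,90,.14),f(84,528,.14);d=A-B
print("front mid",(A+B)/2,np.linalg.norm(d),np.degrees(np.arctan2(d[1],d[0]))-90)
S=[f(77,256,.14),f(80,375,.14),f(425,256,.14),f(427,377,.14)]
print("slot",S,"mid front",(S[0]+S[1])/2,"closed",(S[2]+S[3])/2)
e=(S[2]+S[3])/2-(S[0]+S[1])/2;print(np.linalg.norm(e),np.degrees(np.arctan2(e[1],e[0])))
c,r=cv2.minEnclosingCircle(np.array([f(u,v,.148) for u,v in((177,315),(293,202),(413,315),(200,240),(390,240))],np.float32));print("flange",c,r)
E
```

```text
handle [ 0.5596 -0.1815] [(np.float64(0.02631262199645565), np.float64(18.637838900672143)), (np.float64(0.02728382183558344), np.float64(-70.12028361812433)), (np.float64(0.0271663883395707), np.float64(-162.99886838579678)), (np.float64(0.02650267747427859), np.float64(108.09442638199998))]
front mid [ 0.5206 -0.1927] 0.08400102948307756 15.14828572616581
slot [array([ 0.5176, -0.1815]), array([ 0.5236, -0.2036]), array([ 0.5803, -0.1644]), array([ 0.5873, -0.1865])] mid front [ 0.5206 -0.1925] closed [ 0.5838 -0.1755]
0.06546052194336831 15.130352405120613
flange (0.5591095089912415, -0.1792120784521103) 0.02180703915655613
```

```bash
python3 -m inch '[0.011,0.019,0.2,-0.09,0.011,0.019,0.35,-0.09,0.011,0.019,0.5,-0.09,0.011,0.019,0.57,-0.09,0.011,0.019,0.57,-0.09]'
python3 -c "
from h import *
go([.5594,-.181,.16])"
python3 -m inch '[0,0,0,0,0,0,0,0,0,0,0,0,0,0,0,0,0,0,0,0]' -1
python3 -m inch '[0,0,0,0,0,0,0,0,0,0,0,0,0,0,0,0,0,0,0,0]'
python3 -c "
from h import *
go([.5594,-.181,.16]);save('wrist','wrist2.png')
save('side','side2.png')"
```

```text
time_s: 4.8
tcp_pos: [0.5558, -0.1794, 0.1551]
ee_rot: [0.588, 0.809, -0.002, -0.005]
wrist_force: [-0.9, 0.7, 0.4]
finger_gap: 0.0857
gripper_force: 0.0
t 4.8 tcp [ 0.5558 -0.1794  0.1551] yawY 17.927348216704587 units [-0.0104  0.0114 -0.0199]
time_s: 5.22
tcp_pos: [0.56, -0.1818, 0.162]
ee_rot: [0.589, 0.808, 0.0, 0.001]
wrist_force: [-1.7, 0.3, 3.5]
finger_gap: 0.0268
gripper_force: 59.8
time_s: 5.63
tcp_pos: [0.5599, -0.1818, 0.162]
ee_rot: [0.589, 0.808, 0.0, 0.001]
wrist_force: [-1.3, 0.1, 6.3]
finger_gap: 0.0267
gripper_force: 59.9
t 5.6333 tcp [ 0.5599 -0.1818  0.162 ] yawY 17.869663627715138 units [ 0.0039 -0.001   0.008 ]
```

```bash
python3 -m inch '[0,0,-0.02,0,0,0,-0.04,0,0,0,-0.04,0]'
python3 -m inch '[0.002,-0.05,-0.04,0,0.006,-0.13,-0.04,0,0.01,-0.22,-0.04,0]' | head -4 ; python3 -c "
from h import *
go([.4634,-.2078,.172])
im=save('side','side3.png'); cv2.imwrite('pics/z3.png',cv2.resize(im[220:360,290:420,::-1],None,fx=4,fy=4))"
```

```text
time_s: 5.98
tcp_pos: [0.5598, -0.1813, 0.171]
ee_rot: [0.589, 0.808, 0.0, 0.001]
wrist_force: [1.0, 0.6, -2.2]
finger_gap: 0.027
gripper_force: 59.3
time_s: 6.23
tcp_pos: [0.5067, -0.1954, 0.1801]
ee_rot: [0.588, 0.809, 0.0, 0.001]
wrist_force: [-0.4, 0.6, -2.4]
t 6.2333 tcp [ 0.5067 -0.1954  0.1801] yawY 18.005267725448057 units [ 0.0063 -0.1803  0.0324]
```

View pics/z3.png

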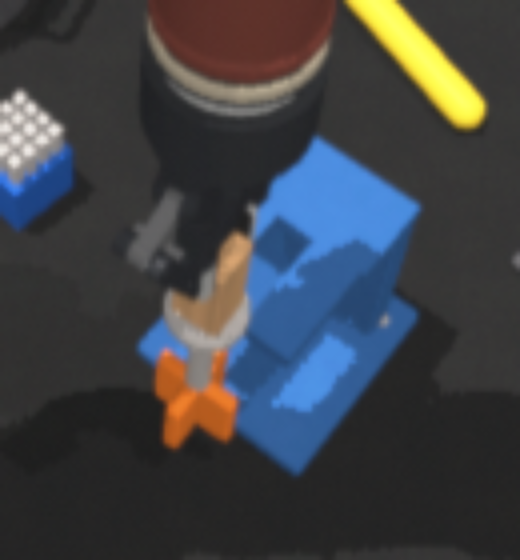

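The crop shows the paddle held upright, out past the prongs and clear of the fork. I'll go further out and up, then measure the pot.

```bash
python3 -m inch '[0.004,-0.12,0,0,0.01,-0.22,0,0,0.01,-0.22,-0.16,0,0.01,-0.22,-0.32,0,0.01,-0.22,-0.34,0]'|head -2
python3 - <<'E'
from h import *
go([.572,.2,.265])
import plant
def chips(im,lo,hi,box):
    hsv=cv2.cvtColor(im,cv2.COLOR_RGB2HSV);m=((hsv[...,0]>lo)&(hsv[...,0]<hi)&(hsv[...,1]>130)&(hsv[...,2]>60)).astype(np.uint8)
    k=np.zeros_like(m);k[box[1]:box[3],box[0]:box[2]]=m[box[1]:box[3],box[0]:box[2]]
    n,_,st,ce=cv2.connectedComponentsWithStats(k);return [(ce[i],st[i,4]) for i in range(1,n) if st[i,4]>3]
for c,box in(("top",(250,195,325,255)),("side",(235,170,320,235))):
    im=save(c,c+"4.png")
    r=cams.masks_of("pot",c)
    if r:
        m=r[0]["pixels"].astype(np.uint8);print(c,r[0]["confidence"],r[0]["extent"])
        ct=max(cv2.findContours(cv2.morphologyEx(m,cv2.MORPH_OPEN,np.ones((9,9))),0,1)[0],key=cv2.contourArea)[:,0]
        w=np.array([onz(c,x,.07)[:2] for x in ct],np.float32);print(" circle",cv2.minEnclosingCircle(w),w.mean(0))
    for nm,lo,hi in(("g",45,85),("y",20,34)):
        for ce,a in chips(im,lo,hi,box): print(" ",nm,a,ce,onz(c,ce,.03)[:2])
E
```

```text
time_s: 6.7
tcp_pos: [0.4558, -0.2129, 0.2712]
t 6.7 tcp [ 0.4558 -0.2129  0.2712] yawY 17.78773179242088 units [1.431  0.9468 0.0219]
top 0.81 [257.5, 201.6, 319.4, 249.8]
 circle ((0.5466430187225342, 0.18356163799762726), 0.06514434516429901) [0.5445 0.1817]
  g 46 [283.6087 209.3913] [0.6168 0.2038]
  g 48 [302.625  221.7292] [0.5748 0.1418]
  g 48 [277.5    238.7917] [0.5204 0.225 ]
  y 52 [295.75   211.3846] [0.6094 0.1639]
  y 57 [271.4035 215.614 ] [0.597  0.2442]
  y 58 [269.0862 228.6034] [0.5544 0.2522]
side 0.69 [236.7, 175.7, 302.3, 230.9]
 circle ((0.5350549817085266, 0.134521022439003), 0.07067598402500153) [0.5334 0.1338]
  g 68 [286.6324 197.1912] [0.614  0.1988]
  g 75 [254.76   207.0533] [0.5182 0.2188]
  g 5 [283.4 213.4] [0.5738 0.1518]
  y 86 [274.0581 192.0814] [0.5939 0.2374]
  y 86 [260.2558 196.407 ] [0.5515 0.2457]
  y 53 [290.9623 205.3962] [0.6075 0.1647]
```

```bash
python3 -m inch '[0.2,0.13,0,0,0.37,0.24,0,0,0.475,0.315,0,0,0.475,0.315,0,0]'|head -2
python3 -m inch '[0.2,0.13,0,0,0.37,0.24,0,0,0.475,0.315,0,0,0.475,0.315,0,0]'|head -2
python3 -m inch '[0.16,0.1,0,0,0.3,0.2,0,0,0.4,0.27,0,0,0.46,0.30,0,0,0.46,0.30,0,0]'|head -2
cat >> h.py <<'E'
from scipy.optimize import least_squares
def chips(im,lo,hi,amin=30):
    hsv=cv2.cvtColor(im,cv2.COLOR_RGB2HSV);m=((hsv[...,0]>lo)&(hsv[...,0]<hi)&(hsv[...,1]>130)&(hsv[...,2]>60)).astype(np.uint8)
    n,_,st,ce=cv2.connectedComponentsWithStats(m);return [(ce[i],st[i,4]) for i in range(1,n) if st[i,4]>amin]
def fitc(P):
    P=np.array(P);f=lambda v:np.hypot(*(P-v[:2]).T)-v[2];r=least_squares(f,[*P.mean(0),.06]);return r.x,r.fun
E
python3 - <<'E'
from h import *
go([.572,.2,.265])
P=[(.6168,.2038),(.5748,.1418),(.5204,.225),(.6094,.1639),(.597,.2442),(.5544,.2522)];print(fitc(P))
P=[(.614,.1988),(.5182,.2188),(.5939,.2374),(.5515,.2457),(.6075,.1647)];print(fitc(P))
im=save("wrist","wrist5.png")
for nm,lo,hi in(("g",45,85),("y",20,34)):
    for ce,a in chips(im,lo,hi): print(" ",nm,a,ce,onz("wrist",ce,.03)[:2])
E
```

```text
time_s: 7.23
tcp_pos: [0.492, -0.0648, 0.2625]
time_s: 7.57
tcp_pos: [0.5297, 0.073, 0.2622]
time_s: 7.98
tcp_pos: [0.5643, 0.2044, 0.2613]
t 7.9833 tcp [0.5643 0.2044 0.2613] yawY 18.481675245150864 units [-0.0264  0.0234 -0.0151]
(array([0.5654, 0.1971, 0.0548]), array([-0.003 ,  0.0013, -0.0019,  0.0003,  0.0019,  0.0013]))
(array([0.5636, 0.1945, 0.0521]), array([-0.0015, -0.0006,  0.0005,  0.0006,  0.001 ]))
```

View pics/wrist5.png

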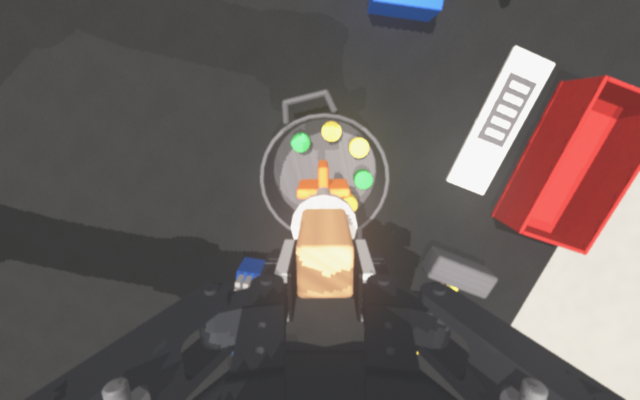

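The wrist view shows the pot rim, from columns 261 to 388 with its top at row 113, and the blade hanging over the middle. Chips show at (301,143), (331,131), (359,147), (363,179) and (350,204), with the sixth hidden by the flange.

```bash
python3 - <<'E'
from h import *
rim=[(261,175),(388,175),(324,113),(276,134),(372,134),(267,200),(380,205)]
print(fitc([onz("wrist",p,.07)[:2] for p in rim]))
print(fitc([onz("wrist",p,.03)[:2] for p in((301,143),(331,131),(359,147),(363,179))]))
for p in((301,143),(331,131),(359,147),(363,179)):print(onz("wrist",p,.03)[:2])
im=cams.grab_frame("wrist")
for n,z in(("pot",0),("pot_in",.008),("stirrer_tip",.12)):
    for r in cams.pinpoint(n,"wrist")[:2]: print(n,r["confidence"],r["xy"],onz("wrist",r["xy"],z)[:2])
go([.5645,.196,.265])
E
```

```text
(array([0.5655, 0.1945, 0.0778]), array([ 0.0002,  0.0002, -0.0004,  0.0006, -0.0002, -0.0005,  0.0001]))
(array([0.5687, 0.2011, 0.0496]), array([ 0.    , -0.0001,  0.0001, -0.    ]))
[0.5237 0.222 ]
[0.5564 0.2491]
[0.5982 0.241 ]
[0.6182 0.2021]
pot 0.93 [323.3, 166.9] [0.5644 0.1901]
pot_in 0.63 [325.3, 168.4] [0.5681 0.1895]
stirrer_tip 0.95 [324.4, 184.1] [0.5665 0.1924]
t 8.2333 tcp [0.5659 0.1941 0.2644] yawY 17.685062786696815 units [ 0.0089 -0.0029 -0.0024]
```

```bash
python3 -m inch '[0.005,0,0.1,0,0.005,0,0.22,0,0.005,0,0.33,0,0.005,0,0.4,0,0.005,0,0.42,0]'
python3 - <<'E'
from h import *
go([.5655,.1955,.157])
save("side","side6.png")
u=lambda t:.168*np.cos(np.radians(np.array([t-107.7,t-17.7])))
for t0 in range(214,574,50):
    print(t0,[list(np.round(u(t0+10*k)-u(t0),3)) for k in range(1,6)])
print(u(214))
E
```

```text
time_s: 8.65
tcp_pos: [0.5632, 0.1954, 0.1568]
ee_rot: [0.59, 0.808, -0.003, -0.002]
wrist_force: [-0.7, -0.5, -1.7]
finger_gap: 0.027
gripper_force: 60.3
t 8.65 tcp [0.5632 0.1954 0.1568] yawY 17.72295372716089 units [-0.0026  0.009  -0.0011]
214 [[np.float64(-0.027), np.float64(0.011)], [np.float64(-0.052), np.float64(0.026)], [np.float64(-0.074), np.float64(0.045)], [np.float64(-0.093), np.float64(0.068)], [np.float64(-0.107), np.float64(0.094)]]
264 [[np.float64(-0.009), np.float64(0.028)], [np.float64(-0.014), np.float64(0.057)], [np.float64(-0.013), np.float64(0.086)], [np.float64(-0.007), np.float64(0.115)], [np.float64(0.003), np.float64(0.142)]]
314 [[np.float64(0.015), np.float64(0.025)], [np.float64(0.035), np.float64(0.047)], [np.float64(0.057), np.float64(0.065)], [np.float64(0.083), np.float64(0.079)], [np.float64(0.111), np.float64(0.089)]]
364 [[np.float64(0.029), np.float64(0.004)], [np.float64(0.058), np.float64(0.004)], [np.float64(0.087), np.float64(-0.002)], [np.float64(0.114), np.float64(-0.013)], [np.float64(0.139), np.float64(-0.028)]]
414 [[np.float64(0.022), np.float64(-0.019)], [np.float64(0.04), np.float64(-0.042)], [np.float64(0.054), np.float64(-0.068)], [np.float64(0.064), np.float64(-0.096)], [np.float64(0.068), np.float64(-0.125)]]
464 [[np.float64(-0.001), np.float64(-0.029)], [np.float64(-0.006), np.float64(-0.058)], [np.float64(-0.017), np.float64(-0.085)], [np.float64(-0.032), np.float64(-0.11)], [np.float64(-0.052), np.float64(-0.132)]]
514 [[np.float64(-0.023), np.float64(-0.018)], [np.float64(-0.049), np.float64(-0.032)], [np.float64(-0.076), np.float64(-0.042)], [np.float64(-0.105), np.float64(-0.046)], [np.float64(-0.135), np.float64(-0.046)]]
564 [[np.float64(-0.029), np.float64(0.006)], [np.float64(-0.056), np.float64(0.016)], [np.float64(-0.081), np.float64(0.032)], [np.float64(-0.103), np.float64(0.051)], [np.float64(-0.121), np.float64(0.074)]]
[-0.0472 -0.1612]
```

```bash
python3 -m inch '[-0.012,-0.04,0,0,-0.024,-0.08,0,0,-0.036,-0.12,0,0,-0.047,-0.161,0,0,-0.047,-0.161,0,0]' | sed -n '1,2p;4p'
python3 -m inch '[-0.027,0.011,0,0,-0.052,0.026,0,0,-0.074,0.045,0,0,-0.093,0.068,0,0,-0.107,0.094,0,0]'| sed -n '1,2p;4p'
python3 -m inch '[-0.009,0.028,0,0,-0.014,0.057,0,0,-0.013,0.086,0,0,-0.007,0.115,0,0,0.003,0.142,0,0]'| sed -n '1,2p;4p'
python3 -c "
from h import *
go([.5655,.1955,.157]);a=save('side','side7.png')[165:240,230:325,::-1];b=save('wrist','wrist7.png')[90:280,230:420,::-1]
cv2.imwrite('pics/z7.png',cv2.hconcat([cv2.resize(a,(400,400)),cv2.resize(b,(400,400))]))"
```

```text
time_s: 9.12
tcp_pos: [0.5306, 0.1719, 0.162]
wrist_force: [0.3, -0.3, -1.4]
time_s: 9.53
tcp_pos: [0.5629, 0.155, 0.1601]
wrist_force: [0.6, 0.1, -1.6]
time_s: 9.95
tcp_pos: [0.5919, 0.1683, 0.1588]
wrist_force: [-7.0, -0.6, -0.8]
t 9.95 tcp [0.5919 0.1683 0.1588] yawY 17.924909016792625 units [ 0.1361 -0.0669  0.0082]
```

View pics/z7.png

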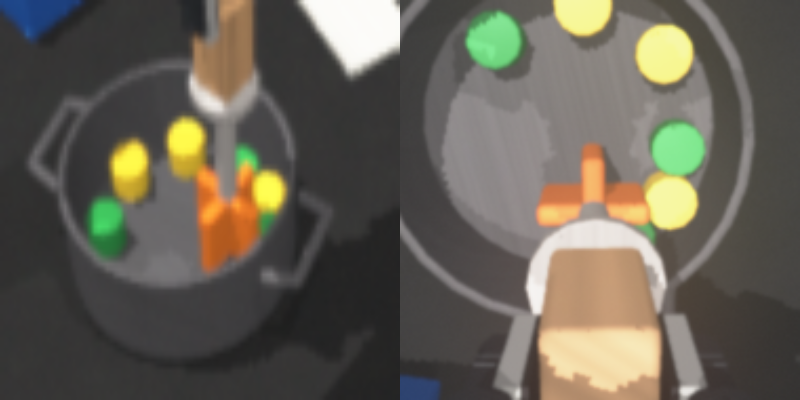

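The side crop shows the blade in the pot with the chips upright and the pot in place. The first green chip is being pushed along the right wall into the yellow one, so I continue round.

```bash
python3 -m inch '[0.015,0.025,0,0,0.035,0.047,0,0,0.057,0.065,0,0]' | sed -n '1,2p;4p'
python3 -m inch '[0,0,0,0]' | sed -n '1,2p;4p'
python3 -c "
from h import *
go([.5655,.1955,.157]);a=save('side','side8.png')[165:240,230:325,::-1];b=save('wrist','wrist8.png')[90:280,230:420,::-1]
cv2.imwrite('pics/z8.png',cv2.hconcat([cv2.resize(a,(400,400)),cv2.resize(b,(400,400))]))"
```

```text
time_s: 10.3
tcp_pos: [0.5984, 0.185, 0.1577]
wrist_force: [-10.9, -1.3, 2.0]
time_s: 10.38
tcp_pos: [0.5983, 0.1889, 0.1576]
wrist_force: [-9.3, 1.7, 1.1]
t 10.3833 tcp [0.5983 0.1889 0.1576] yawY 18.07773656006787 units [ 0.0659 -0.1166  0.0049]
```

```bash
cat >> h.py <<'E'
def potshift(f0,f1,box=(236,180,285,232)):
    g=lambda f:cv2.imread('pics/'+f,0).astype(np.float32)
    x0,y0,x1,y1=box; out=[]
    for (x0,y0,x1,y1) in ((236,183,254,205),(238,210,300,232),(286,198,308,224)):
        t=g(f0)[y0:y1,x0:x1]; r=cv2.matchTemplate(cv2.resize(g(f1)[y0-4:y1+4,x0-4:x1+4],None,fx=4,fy=4,interpolation=2),cv2.resize(t,None,fx=4,fy=4,interpolation=2),cv2.TM_CCOEFF_NORMED)
        _,v,_,l=cv2.minMaxLoc(r);out.append((round(v,3),l[0]/4-4,l[1]/4-4))
    return out
def chipspos(f,amin=20):
    im=cv2.imread('pics/'+f)[:,:,::-1];o=[]
    for nm,lo,hi in(("g",45,85),("y",20,34)):
        o+=[(nm,int(a),onz("side",ce,.025)[:2]) for ce,a in chips(im,lo,hi,amin) if 236<ce[0]<305 and 170<ce[1]<232]
    return o
E
python3 - <<'E'
from h import *
for f in("side3.png","side6.png","side7.png","side8.png"):print(f,potshift("side2.png",f))
for f in("side6.png","side7.png","side8.png"):
    print(f);[print("  ",*x) for x in chipspos(f,5)]
E
```

```text
side3.png [(0.999, 0.0, 0.0), (0.999, 0.0, 0.0), (1.0, 0.0, 0.0)]
side6.png [(0.997, 0.0, 0.0), (0.933, 0.0, 0.25), (0.969, 0.0, 0.0)]
side7.png [(0.994, 0.0, 0.0), (0.974, 0.0, 0.0), (0.836, 2.0, -4.0)]
side8.png [(0.99, 0.0, 0.0), (0.941, 0.0, 0.25), (0.593, 0.0, 0.25)]
side6.png
   g 69 [0.616  0.2027]
   g 76 [0.52   0.2228]
   y 44 [0.6018 0.2439]
   y 83 [0.5529 0.2503]
   y 51 [0.6094 0.168 ]
side7.png
   g 13 [0.6265 0.2106]
   g 76 [0.5198 0.2227]
   y 84 [0.596 0.242]
   y 89 [0.5533 0.2493]
   y 60 [0.625  0.1814]
side8.png
   g 6 [0.6272 0.2154]
   g 77 [0.5199 0.2225]
   g 27 [0.6116 0.1675]
   y 54 [0.5959 0.2482]
   y 89 [0.5533 0.2493]
   y 68 [0.625  0.1906]
```

View pics/z8.png

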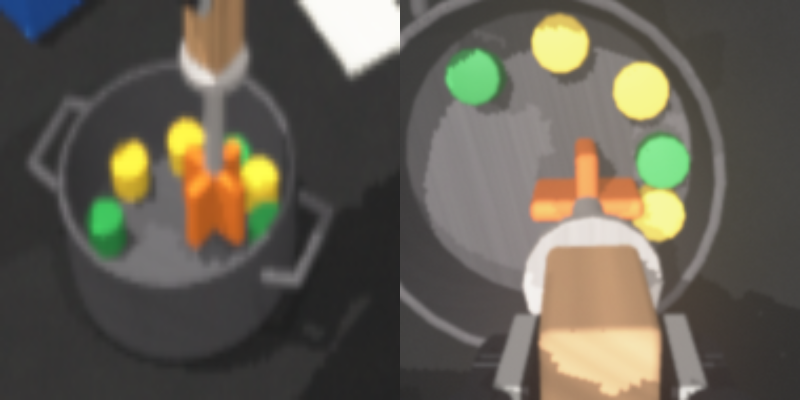

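The crop shows the blade's right arm squeezing the yellow chip outward against the wall. The pot hasn't moved. I'll turn the cross with the stroke so that the notch between two arms faces outward, at a smaller radius.

```bash
python3 -m inch '[0.005,-0.02,0,0,0.01,-0.04,0,0]' >/dev/null; cat > tab.py <<'E'
import numpy as np,sys
# th0 R0 yawY0 dth R1 n : rows keep the notch tracking theta
def tab(t0,R0,yaw,dth,R1,n=5,turn=True):
    p=lambda t,R:R*np.array([np.cos(np.radians(t)),np.sin(np.radians(t))])
    X=p(yaw+90,1);Y=p(yaw,1);o=[]
    for k in range(1,n+1):
        d=p(t0+k*dth,R0+(R1-R0)*k/n)-p(t0,R0)
        o.append([round(float(d@X)/.25,3),round(float(d@Y)/.25,3),0,round(-np.radians(k*dth)/.5,2) if turn else 0])
    print(t0,yaw,o)
E
python3 - <<'E'
from h import *;from tab import *
go([.5655,.1955,.157]);print("q7",arm.read_state()["q"])
# commanded now: 344/R42 plus shift
yaw=17.7;p=.042*np.array([np.cos(np.radians(344)),np.sin(np.radians(344))])+.01*.25*np.array([np.cos(np.radians(107.7)),np.sin(np.radians(107.7))])-.04*.25*np.array([np.cos(np.radians(17.7)),np.sin(np.radians(17.7))])
t=np.degrees(np.arctan2(p[1],p[0]))%360;R=np.hypot(*p);print(t,R)
tab(t,R,yaw,(330-t)/3,.036,3,False)
for k in range(6): tab(330+35*k,.036,yaw+35*k,7,.036)
E
```

```text
t 10.65 tcp [0.5927 0.1869 0.1584] yawY 18.004180128184828 units [ 0.0663 -0.0926  0.0063]
q7 [-0.5452  0.636   0.3498  1.5688 -0.2485  0.9882  0.1948]
337.8694863355471 0.0324790887748766
337.8694863355471 17.7 [[-0.008, -0.0, 0, 0], [-0.015, -0.001, 0, 0], [-0.023, -0.003, 0, 0]]
330 17.7 [[0.013, 0.012, 0, np.float64(-0.24)], [0.027, 0.023, 0, np.float64(-0.49)], [0.042, 0.032, 0, np.float64(-0.73)], [0.058, 0.039, 0, np.float64(-0.98)], [0.075, 0.044, 0, np.float64(-1.22)]]
365 52.7 [[0.013, 0.012, 0, np.float64(-0.24)], [0.027, 0.023, 0, np.float64(-0.49)], [0.042, 0.032, 0, np.float64(-0.73)], [0.058, 0.039, 0, np.float64(-0.98)], [0.075, 0.044, 0, np.float64(-1.22)]]
400 87.7 [[0.013, 0.012, 0, np.float64(-0.24)], [0.027, 0.023, 0, np.float64(-0.49)], [0.042, 0.032, 0, np.float64(-0.73)], [0.058, 0.039, 0, np.float64(-0.98)], [0.075, 0.044, 0, np.float64(-1.22)]]
435 122.7 [[0.013, 0.012, 0, np.float64(-0.24)], [0.027, 0.023, 0, np.float64(-0.49)], [0.042, 0.032, 0, np.float64(-0.73)], [0.058, 0.039, 0, np.float64(-0.98)], [0.075, 0.044, 0, np.float64(-1.22)]]
470 157.7 [[0.013, 0.012, 0, np.float64(-0.24)], [0.027, 0.023, 0, np.float64(-0.49)], [0.042, 0.032, 0, np.float64(-0.73)], [0.058, 0.039, 0, np.float64(-0.98)], [0.075, 0.044, 0, np.float64(-1.22)]]
505 192.7 [[0.013, 0.012, 0, np.float64(-0.24)], [0.027, 0.023, 0, np.float64(-0.49)], [0.042, 0.032, 0, np.float64(-0.73)], [0.058, 0.039, 0, np.float64(-0.98)], [0.075, 0.044, 0, np.float64(-1.22)]]
```

```bash
python3 -m inch '[-0.008,0,0,0,-0.015,0,0,0,-0.023,-0.003,0,0]' | sed -n '1,2p;4p'
python3 -m inch '[0.013,0.012,0,-0.24,0.027,0.023,0,-0.49,0.042,0.032,0,-0.73,0.058,0.039,0,-0.98]' | sed -n '1,4p'
python3 -m inch '[0.013,0.012,0,-0.24,0.027,0.023,0,-0.49,0.042,0.032,0,-0.73,0.058,0.039,0,-0.98]' | sed -n '1,4p'
python3 - <<'E'
from h import *
go([.5655,.1955,.157]);print(arm.read_state()["q"])
a=save('side','side9.png')
print(potshift("side2.png","side9.png"));[print("  ",*x) for x in chipspos("side9.png",5)]
E
```

```text
time_s: 10.9
tcp_pos: [0.5942, 0.1797, 0.1588]
wrist_force: [-5.5, -0.3, -3.5]
time_s: 11.23
tcp_pos: [0.6012, 0.1972, 0.1598]
ee_rot: [0.372, 0.928, -0.0, -0.001]
wrist_force: [-4.2, -0.9, -1.1]
time_s: 11.57
tcp_pos: [0.5982, 0.2101, 0.1597]
ee_rot: [0.137, 0.991, -0.003, -0.001]
wrist_force: [-4.4, -2.1, -1.8]
t 11.5667 tcp [0.5982 0.2101 0.1597] yawY 74.20166550161666 units [ 0.1098 -0.0918  0.0114]
[-0.4222  0.6319  0.0816  1.5267 -0.0527  0.9891  0.9679]
[(0.984, 0.0, 0.0), (0.984, 0.0, 0.0), (0.686, 0.25, 0.25)]
   g 60 [0.6197 0.1772]
   g 74 [0.5198 0.2231]
   y 44 [0.589  0.2549]
   y 89 [0.5533 0.2493]
   y 59 [0.6261 0.2079]
```

```bash
python3 -m inch '[0.013,0.012,0,-0.24,0.027,0.023,0,-0.49,0.042,0.032,0,-0.73,0.058,0.039,0,-0.98]' | sed -n '1,4p'
python3 -m inch '[0.013,0.012,0,-0.24,0.027,0.023,0,-0.49,0.042,0.032,0,-0.73,0.058,0.039,0,-0.98]' | sed -n '1,4p'
python3 - <<'E'
from h import *
go([.5655,.1955,.157]);print(arm.read_state()["q"][6])
a=save('side','side10.png')
print(potshift("side2.png","side10.png"));[print("  ",*x) for x in chipspos("side10.png",5)]
save('wrist','wrist10.png');save('top','top10.png')
E
```

```text
time_s: 11.95
tcp_pos: [0.5887, 0.2241, 0.16]
ee_rot: [-0.106, 0.994, -0.002, 0.001]
wrist_force: [-1.4, -3.6, -2.4]
time_s: 12.28
tcp_pos: [0.5732, 0.2294, 0.1601]
ee_rot: [-0.343, 0.939, -0.003, 0.001]
wrist_force: [-1.2, -3.3, -2.8]
t 12.2833 tcp [0.5732 0.2294 0.1601] yawY 130.15653547642083 units [ 0.1108 -0.0838  0.013 ]
1.7327594669761153
[(0.883, -0.25, 0.0), (0.986, 0.0, 0.0), (0.766, 0.75, 0.0)]
   g 10 [0.6037 0.249 ]
   g 60 [0.6197 0.1772]
   g 72 [0.5193 0.2222]
   y 89 [0.6165 0.2184]
   y 83 [0.5439 0.2508]
```

```bash
python3 -m inch '[0.013,0.012,0,-0.24,0.027,0.023,0,-0.49,0.042,0.032,0,-0.73,0.058,0.039,0,-0.98]' | sed -n '1,4p'
python3 -m inch '[0.013,0.012,0,-0.24,0.027,0.023,0,-0.49,0.042,0.032,0,-0.73,0.058,0.039,0,-0.98]' | sed -n '1,4p'
python3 - <<'E'
from h import *
go([.5655,.1955,.157]);print(arm.read_state()["q"][6])
a=save('side','side11.png')
print(potshift("side2.png","side11.png"));[print("  ",*x) for x in chipspos("side11.png",5)]
save('wrist','wrist11.png')
E
```

```text
time_s: 12.77
tcp_pos: [0.5581, 0.2302, 0.161]
ee_rot: [-0.561, 0.828, -0.003, 0.004]
wrist_force: [2.5, -2.9, -2.4]
time_s: 13.1
tcp_pos: [0.5425, 0.2221, 0.161]
ee_rot: [0.745, -0.667, 0.002, -0.003]
wrist_force: [0.5, -0.9, -2.0]
t 13.1 tcp [0.5425 0.2221 0.161 ] yawY -173.72877781390974 units [ 0.1157 -0.0796  0.0164]
2.535002578971338
[(0.652, -0.5, -0.25), (0.863, 0.0, 0.75), (0.727, 0.75, -0.5)]
   g 40 [0.5896 0.252 ]
   g 60 [0.6195 0.1768]
   g 39 [0.5133 0.2181]
   y 89 [0.6165 0.2184]
   y 73 [0.5292 0.2491]
```

```bash
python3 -c "
from tab import *
tab(498,.036,186.3,6,.039,5,False)"
```

```text
498 186.3 [[0.009, 0.012, 0, 0], [0.019, 0.024, 0, 0], [0.031, 0.035, 0, 0], [0.044, 0.044, 0, 0], [0.059, 0.052, 0, 0]]
```

Then return to the middle (the script will work that out) and look.

```bash
python3 -m inch '[0.009,0.012,0,0,0.019,0.024,0,0,0.031,0.035,0,0,0.044,0.044,0,0,0.059,0.052,0,0]' | sed -n '1,4p'
python3 - <<'E'
from h import *
save('side','side12.png')
print(potshift("side2.png","side12.png"));[print("  ",*x) for x in chipspos("side12.png",5)]
go([.5655,.1955,.161])
E
```

```text
time_s: 13.62
tcp_pos: [0.5317, 0.2056, 0.1614]
ee_rot: [0.744, -0.668, 0.003, -0.004]
wrist_force: [5.7, -1.5, -2.4]
[(0.587, -0.5, 0.0), (0.807, 0.0, 0.25), (0.774, 1.75, -4.0)]
   g 64 [0.5859 0.2499]
   g 62 [0.62   0.1775]
   g 20 [0.5109 0.212 ]
   y 89 [0.6165 0.2184]
   y 101 [0.5288 0.2458]
t 13.6667 tcp [0.5314 0.2042 0.1613] yawY -173.8973987986029 units [ 0.0491 -0.1318  0.0025]
```

```bash
python3 -m inch '[0.015,-0.035,0,0,0.03,-0.07,0,0,0.045,-0.11,0,0,0.05,-0.13,0,0,0.05,-0.13,0,0]' | sed -n '1,4p'
python3 - <<'E'
from h import *
a=save('side','side13.png')[165:240,230:325,::-1]
print(potshift("side2.png","side13.png"));[print("  ",*x) for x in chipspos("side13.png",5)]
print("before");[print("  ",*x) for x in chipspos("side2.png",5)]
go([.5655,.1955,.161])
b=save('wrist','wrist13.png')[:,160:480,::-1]
cv2.imwrite('pics/z13.png',cv2.hconcat([cv2.resize(a,(400,400)),cv2.resize(b,(400,400))]))
E
```

```text
time_s: 14.08
tcp_pos: [0.562, 0.1967, 0.1594]
ee_rot: [0.744, -0.668, -0.001, 0.0]
wrist_force: [0.2, -0.4, -2.1]
[(0.64, -0.5, -0.25), (0.85, 0.25, 0.25), (0.691, 1.75, -3.75)]
   g 11 [0.5797 0.2568]
   g 61 [0.6202 0.1776]
   g 25 [0.5115 0.2134]
   y 86 [0.617  0.2185]
   y 158 [0.5344 0.2437]
before
   g 68 [0.6162 0.2027]
   g 74 [0.5198 0.2231]
   y 86 [0.5959 0.2415]
   y 86 [0.5532 0.2499]
   y 53 [0.6096 0.1684]
t 14.1333 tcp [0.561  0.1971 0.1594] yawY -173.73808976339325 units [ 0.0084 -0.0173 -0.0063]
```

View pics/z13.png

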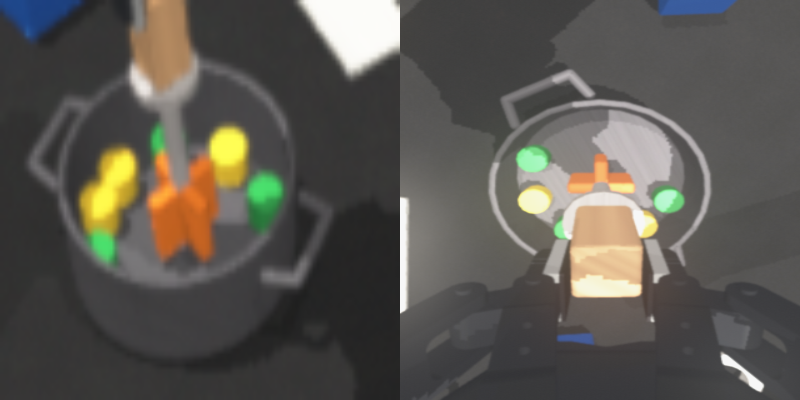

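The crop shows all six chips upright or nearly so in the pot, the pot in place and the blade back in the middle. The last green chip, at crop (103,245), has moved least, so I'll turn the cross so one arm points between it and its neighbour and push it further round.

```bash
python3 -m inch '[0.008,-0.017,0,0.24,0.008,-0.017,0,0.48,0.008,-0.017,0,0.72,0.008,-0.017,0,0.72]' | sed -n '1,4p'
python3 -m inch '[0,0,0,0.24,0,0,0,0.48,0,0,0,0.69,0,0,0,0.69]' | sed -n '1,4p'
python3 - <<'E'
from h import *;from tab import *
go([.5655,.1955,.158]);tab(146,.036,146,7,.036)
E
```

```text
time_s: 14.52
tcp_pos: [0.5646, 0.1963, 0.1601]
ee_rot: [-0.613, 0.79, 0.001, -0.0]
wrist_force: [-0.1, 0.2, -3.3]
time_s: 14.85
tcp_pos: [0.5648, 0.1962, 0.1601]
ee_rot: [-0.47, 0.883, 0.0, -0.0]
wrist_force: [-0.4, -0.1, -2.2]
t 14.85 tcp [0.5648 0.1962 0.1601] yawY 146.0621640255259 units [ 0.0007 -0.0038  0.0082]
146 146 [[0.018, -0.001, 0, np.float64(-0.24)], [0.035, -0.004, 0, np.float64(-0.49)], [0.052, -0.01, 0, np.float64(-0.73)], [0.068, -0.017, 0, np.float64(-0.98)], [0.083, -0.026, 0, np.float64(-1.22)]]
```

```bash
python3 -m inch '[0,0.04,0.008,0,0,0.075,0.008,0,0,0.11,0.008,0,0,0.135,0.008,0,0,0.135,0.008,0]' | sed -n '1,4p'
python3 -m inch '[0.018,-0.001,0,-0.24,0.035,-0.004,0,-0.49,0.052,-0.01,0,-0.73,0.068,-0.017,0,-0.98]' | sed -n '1,4p'
python3 - <<'E'
from h import *
save('side','side14.png')
print(potshift("side2.png","side14.png"));[print("  ",*x) for x in chipspos("side14.png",5)]
go([.5655,.1955,.158])
E
```

```text
time_s: 15.27
tcp_pos: [0.5362, 0.2165, 0.1585]
ee_rot: [-0.471, 0.882, 0.001, 0.0]
wrist_force: [-0.6, 0.2, -1.4]
time_s: 15.6
tcp_pos: [0.5367, 0.1989, 0.1598]
ee_rot: [-0.672, 0.741, -0.002, 0.006]
wrist_force: [5.9, -0.0, -2.3]
[(0.633, -0.5, -0.25), (0.829, -0.25, 0.0), (0.816, 1.5, -3.75)]
   g 67 [0.5853 0.2494]
   g 62 [0.62   0.1775]
   g 11 [0.5135 0.201 ]
   y 89 [0.6165 0.2184]
   y 140 [0.5311 0.2439]
t 15.65 tcp [0.5368 0.1966 0.1595] yawY 174.51282800146686 units [-0.0064 -0.1147  0.0073]
```

```bash
python3 -m inch '[0.018,-0.001,0,-0.24,0.035,-0.004,0,-0.4,0.052,-0.007,0,-0.4,0.07,-0.01,0,-0.4,0.085,-0.015,0,-0.4]' | sed -n '1,4p'
python3 - <<'E'
from h import *
save('side','side15.png')
print(potshift("side2.png","side15.png"));[print("  ",*x) for x in chipspos("side15.png",5)]
go([.5655,.1955,.158]);print(arm.read_state()["q"][6])
E
```

```text
time_s: 16.07
tcp_pos: [0.5365, 0.1759, 0.1592]
ee_rot: [0.739, -0.674, 0.002, -0.003]
wrist_force: [4.3, 0.3, -1.6]
[(0.655, -0.5, -0.25), (0.932, -0.75, -0.25), (0.817, 1.5, -3.75)]
   g 24 [0.5864 0.2392]
   g 62 [0.62   0.1775]
   y 89 [0.6165 0.2184]
   y 167 [0.533  0.2423]
t 16.1167 tcp [0.5358 0.1747 0.1589] yawY -174.79215976949425 units [-0.0719 -0.126   0.004 ]
2.58385408695494
```

```bash
python3 -m inch '[-0.01,-0.04,0,0,-0.03,-0.08,0,0,-0.06,-0.12,0,0,-0.07,-0.125,0,0,-0.07,-0.125,0,0]' | sed -n '1,4p'
python3 -m inch '[0,0,-0.1,0,0,0,-0.22,0,0,0,-0.35,0,0,0,-0.44,0,0,0,-0.44,0]' | sed -n '1,4p'
python3 - <<'E'
from h import *
A=save('side','side16.png');print(potshift("side2.png","side16.png"));[print("  ",*x) for x in chipspos("side16.png",5)]
T=save('top','top16.png')
r=cams.masks_of("pot","side");print(r and r[0]["extent"])
for nm,lo,hi in(("g",45,85),("y",20,34)):
    for ce,a in chips(T,lo,hi,8):
        if 250<ce[0]<325 and 195<ce[1]<260: print("top",nm,a,onz("top",ce,.03)[:2])
go([.5655,.1955,.265])
W=save('wrist','wrist16.png')
o0=cv2.imread('pics/side2.png')[160:250,225:325];f=lambda x:cv2.resize(x,(390,290),interpolation=2)
cv2.imwrite('pics/z16.png',cv2.vconcat([cv2.hconcat([f(o0),f(A[160:250,225:325,::-1])]),cv2.hconcat([f(T[190:260,245:330,::-1]),f(W[60:300,180:460,::-1])])]))
E
```

```text
time_s: 16.53
tcp_pos: [0.5604, 0.1976, 0.1572]
ee_rot: [0.74, -0.672, -0.002, 0.002]
wrist_force: [-0.6, 0.4, -1.9]
time_s: 16.95
tcp_pos: [0.5635, 0.1981, 0.2734]
ee_rot: [0.74, -0.673, 0.001, -0.004]
wrist_force: [0.8, 1.0, -1.2]
[(0.614, -0.5, -0.25), (0.96, -0.25, 0.0), (0.713, 1.5, -3.75)]
   g 73 [0.5844 0.2481]
   g 62 [0.62   0.1775]
   y 89 [0.6165 0.2184]
   y 167 [0.5334 0.2426]
[237.2, 176.8, 308.5, 231.0]
top g 24 [0.6215 0.1712]
t 17.1 tcp [0.5608 0.1957 0.2666] yawY -174.53210946202344 units [ 0.0026 -0.0186  0.0062]
```

View pics/z16.png

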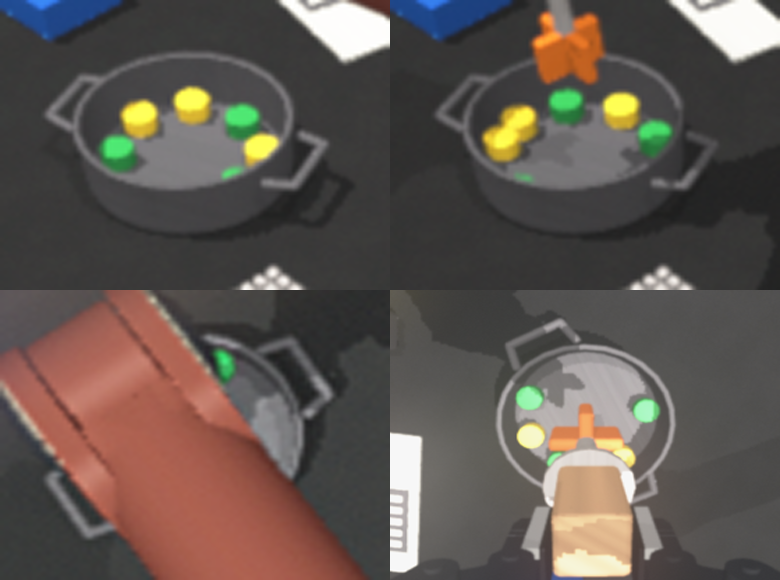

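The composite shows, by comparing before (top left) and after (top right), that all six chips are in the pot, upright and shifted well round. The last green one is now at the near wall, the pot hasn't moved and the blade is clear above. I unwind the wrist and return to the rack.

```bash

python3 -m inch '[0,0,0,0.25,0,0,0,0.5,0,0,0,0.75,0,0,0,1,0,0,0,1]'|sed -n 2p
python3 -m inch '[0,0,0,0.25,0,0,0,0.5,0,0,0,0.75,0,0,0,1,0,0,0,1]'|sed -n 2p
python3 -m inch '[0,0,0,0.25,0,0,0,0.5,0,0,0,0.75,0,0,0,1,0,0,0,1]'|sed -n 2p
python3 -m inch '[0,0,0,0.25,0,0,0,0.5,0,0,0,0.75,0,0,0,1,0,0,0,1]'|sed -n 2p
python3 -m inch '[0,0,0,0.25,0,0,0,0.5,0,0,0,0.75,0,0,0,1,0,0,0,1]'|sed -n 2p
python3 -m inch '[0,0,0,0.25,0,0,0,0.5,0,0,0,0.75,0,0,0,0.946,0,0,0,0.946]'|sed -n 2p
python3 -c "
from h import *
go([.4581,-.2096,.271])"
```

```text
tcp_pos: [0.5612, 0.196, 0.2658]
tcp_pos: [0.5617, 0.1963, 0.2665]
tcp_pos: [0.562, 0.1965, 0.267]
tcp_pos: [0.5622, 0.1966, 0.2673]
tcp_pos: [0.5624, 0.1967, 0.2675]
tcp_pos: [0.5624, 0.1968, 0.2676]
t 19.65 tcp [0.5624 0.1968 0.2676] yawY 15.512667935294196 units [-1.4547 -0.8369 -0.0123]
```

```bash

python3 -m inch '[-0.16,-0.09,0,0,-0.32,-0.185,0,0,-0.44,-0.25,0,0,-0.485,-0.279,0,0,-0.485,-0.279,0,0]'|sed -n 2p
python3 -m inch '[-0.16,-0.09,0,0,-0.32,-0.185,0,0,-0.44,-0.25,0,0,-0.485,-0.279,0,0,-0.485,-0.279,0,0]'|sed -n 2p
python3 -m inch '[-0.16,-0.09,0,0,-0.32,-0.185,0,0,-0.44,-0.25,0,0,-0.485,-0.279,0,0,-0.485,-0.279,0,0]'|sed -n 2p
python3 -m inch '[0,0,0,0,0,0,0,0]'|sed -n 2p
python3 - <<'E'
from h import *
go([.4581,-.2096,.271])
for c in("side","wrist","top"):
    save(c,c+"17.png")
    s=arm.read_state()["tcp_pos"]
    for n,z in(("stirrer_tip",s[2]-.142),("stirrer",s[2]-.022)):
        for r in cams.pinpoint(n,c)[:2]: print(c,n,round(r["confidence"],2),r["xy"],onz(c,r["xy"],z))
E
```

```text
tcp_pos: [0.5258, 0.0541, 0.2686]
tcp_pos: [0.4899, -0.0795, 0.2685]
tcp_pos: [0.4544, -0.2136, 0.2683]
tcp_pos: [0.457, -0.2064, 0.2678]
t 21.0667 tcp [ 0.457  -0.2064  0.2678] yawY 15.539446983730928 units [-0.0134  0.0008 -0.0129]
side stirrer_tip 0.68 [324.2, 283.1] [ 0.5078 -0.1352  0.1258]
side stirrer_tip 0.62 [258.6, 199.6] [0.5088 0.1584 0.1258]
side stirrer 0.81 [325.7, 295.5] [ 0.4549 -0.2088  0.2458]
wrist stirrer_tip 0.79 [317.5, 178.2] [ 0.4481 -0.2043  0.126 ]
wrist stirrer 0.79 [325.3, 220.3] [ 0.4565 -0.206   0.246 ]
top stirrer_tip 0.68 [415.1, 255.8] [ 0.4562 -0.207   0.1261]
top stirrer 0.59 [423.1, 253.5] [ 0.4632 -0.2067  0.2461]
```

```bash

python3 -m inch '[-0.013,0,0.1,0,-0.013,0,0.22,0,-0.013,0,0.32,0,-0.013,0,0.37,0,-0.013,0,0.37,0]'|sed -n 2p
python3 -m inch '[0,0,0,0,0,0,0,0,0,0,0,0]'|sed -n 2p
python3 - <<'E'
from h import *
go([.5575,-.1827,.174]);go([.4581,-.2096,.174])
save("side","side18.png");print(arm.read_state()["time_s"])
E
```

```text
tcp_pos: [0.4544, -0.2109, 0.1727]
tcp_pos: [0.4577, -0.2129, 0.177]
t 22.1833 tcp [ 0.4577 -0.2129  0.177 ] yawY 15.131413246670045 units [0.0124 0.417  0.0132]
t 22.1833 tcp [ 0.4577 -0.2129  0.177 ] yawY 15.131413246670045 units [0.0123 0.0051 0.0122]
22.2333
```

```bash

for i in 1 2; do python3 -m inch '[0,0,0,0,0,0,0,0,0,0,0,0,0,0,0,0]'|sed -n 2p; done
python3 - <<'E'
from h import *
go([.5575,-.1827,.174]);go([.4581,-.2096,.174])
E
```

```text
tcp_pos: [0.4566, -0.2123, 0.1758]
tcp_pos: [0.4565, -0.2123, 0.1756]
t 22.9 tcp [ 0.4565 -0.2123  0.1756] yawY 15.126972567217255 units [0.0088 0.4207 0.0063]
t 22.9 tcp [ 0.4565 -0.2123  0.1756] yawY 15.126972567217255 units [0.0087 0.0088 0.0064]
```

```bash

python3 -m inch '[0.009,0,0,0,0.009,0.05,0,0,0.009,0.1,0,0,0.009,0.15,0,0,0.009,0.15,0,0]'|sed -n '2p;4p'
python3 -m inch '[0,0,0,0,0,0,0,0]'|sed -n '2p;4p'
python3 - <<'E'
from h import *
go([.5575,-.1827,.174])
p=np.array(arm.read_state()["tcp_pos"][:2])-[.5546,-.1834];c,s=np.cos(.2641),np.sin(.2641);print("rack frame",c*p[0]+s*p[1],-s*p[0]+c*p[1])
E
```

```text
tcp_pos: [0.4951, -0.1986, 0.1755]
wrist_force: [0.4, 0.7, -2.1]
tcp_pos: [0.491, -0.2006, 0.1754]
wrist_force: [-0.3, -0.5, -3.1]
t 23.4833 tcp [ 0.491  -0.2006  0.1754] yawY 15.095978167405068 units [-0.0003  0.2755  0.0051]
rack frame -0.06588306754115955 2.826727989837033e-05
```

Centred on the slot. Insert the rest.

```bash

python3 -m inch '[0,0.05,0,0,0,0.11,0,0,0,0.18,0,0,0,0.24,0,0,0,0.27,0,0]'|sed -n '2p;4p'
python3 -m inch '[0,0,0,0,0,0,0,0,0,0,0,0]'|sed -n '2p;4p'
python3 - <<'E'
from h import *
go([.5575,-.1827,.163])
p=np.array(arm.read_state()["tcp_pos"][:2])-[.5546,-.1834];c,s=np.cos(.2641),np.sin(.2641);print("rack frame",c*p[0]+s*p[1],-s*p[0]+c*p[1])
E
```

```text
tcp_pos: [0.5583, -0.1821, 0.1755]
wrist_force: [0.5, 0.2, -2.0]
tcp_pos: [0.5556, -0.1837, 0.1755]
wrist_force: [0.1, -0.3, -1.1]
t 24.15 tcp [ 0.5556 -0.1837  0.1755] yawY 15.02640879283456 units [0.0018 0.0083 0.0501]
rack frame 0.0009379064508520042 -0.0005181507719830983
```

Lower about 13 mm until the flange takes the load.

```bash

python3 -m inch '[0,0,0.015,0,0,0,0.03,0,0,0,0.042,0,0,0,0.042,0]'|sed -n '2p;4p'
python3 -m inch '[0,0,0.004,0,0,0,0.008,0,0,0,0.008,0]'|sed -n '2p;4p'
python3 -m inch '[0,0,0.004,0,0,0,0.004,0,0,0,0.004,0]'|sed -n '2p;4p'
```

```text
tcp_pos: [0.5563, -0.1825, 0.1641]
wrist_force: [0.7, -0.5, -3.2]
tcp_pos: [0.5574, -0.1828, 0.1632]
wrist_force: [0.3, -0.1, -2.0]
tcp_pos: [0.5575, -0.1828, 0.1629]
wrist_force: [-1.3, 0.8, 4.0]
```

Contact made (the upward force rose), so I release and withdraw upward.

```bash

python3 -m inch '[0,0,0,0,0,0,0,0,0,0,0,0,0,0,0,0,0,0,0,0]' 1
python3 -m inch '[0,0,0,0,0,0,0,0,0,0,0,0]'|sed -n '2p;4,5p'
python3 -m inch '[0,0,-0.06,0,0,0,-0.14,0,0,0,-0.26,0,0,0,-0.4,0,0,0,-0.5,0]'|sed -n '2p;4p'
python3 -m inch '[0,0,-0.1,0,0,0,-0.2,0,0,0,-0.2,0,0,0,-0.2,0]'|sed -n '2p;4p'
python3 - <<'E'
from h import *
s=arm.read_state();print(s["time_s"])
im=save("wrist","wrist19.png")
for n,z in(("rack_slot",.14),("stirrer",.14),("stirrer_handle",.178),("stirrer_tip",.02)):
    for r in cams.pinpoint(n,"wrist")[:2]: print(n,round(r["confidence"],2),r["xy"],onz("wrist",r["xy"],z)[:2])
save("side","side19.png")
for n,z in(("rack_slot",.14),("stirrer",.14),("stirrer_handle",.178),("stirrer_tip",.02),("punch_block",0),("hammer",0),("tape_roll",0)):
    for r in cams.pinpoint(n,"side")[:2]: print(n,round(r["confidence"],2),r["xy"],onz("side",r["xy"],z)[:2])
[print("  ",*x) for x in chipspos("side19.png",5)]
E
```

```text
time_s: 25.4
tcp_pos: [0.5574, -0.1828, 0.162]
ee_rot: [0.608, 0.794, -0.0, 0.0]
wrist_force: [-0.9, 0.7, 0.6]
finger_gap: 0.0845
gripper_force: 0.0
tcp_pos: [0.5573, -0.1827, 0.1621]
wrist_force: [-0.8, -0.6, 0.4]
finger_gap: 0.0855
tcp_pos: [0.5579, -0.1831, 0.29]
wrist_force: [1.2, -0.6, 1.2]
tcp_pos: [0.5579, -0.1831, 0.3387]
wrist_force: [-0.1, 0.8, -0.7]
26.4
rack_slot 0.55 [322.1, 174.9] [ 0.5544 -0.1848]
stirrer 0.98 [322.7, 171.0] [ 0.5535 -0.1796]
stirrer_handle 0.8 [323.0, 177.1] [ 0.554  -0.1791]
rack_slot 0.91 [353.3, 285.2] [ 0.5512 -0.1807]
stirrer 0.63 [356.7, 288.2] [ 0.5527 -0.1904]
stirrer_handle 0.85 [354.2, 276.2] [ 0.5502 -0.1801]
stirrer_tip 0.6 [351.0, 311.2] [ 0.5525 -0.1856]
punch_block 0.88 [296.6, 265.3] [0.521  0.0033]
hammer 0.66 [371.2, 215.7] [0.7924 0.0197]
tape_roll 0.88 [191.2, 181.7] [0.4127 0.4497]
   g 73 [0.5844 0.2481]
   g 61 [0.62   0.1777]
   y 89 [0.6165 0.2184]
   y 166 [0.5334 0.2432]
```

```bash
python3 -c "
from plant import finish_job
print(finish_job())"
```

```text
the job is handed in; nothing more can be done
None
```

The job is handed in at about 26 s of the 72 s: all six chips were shifted and are still in the pot, the pot did not visibly move, and the paddle hangs back in the fork with the gripper clear; the hand-in gave no verdict.

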